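# Refit a balance pan and hold the 200 g calibration weight ready above it

## Robot

A 6-joint arm with a two-finger parallel gripper is mounted at the origin on the work surface. World frame = base frame: x ahead of the robot, y to its left, z up, the work surface at z = 0. Lengths are in mm, angles in rad, forces in N, time in s.
With the tool pointing down it reaches from about 350 to 975 mm from the base axis. Payload 7.1 kg.
Tool frame: the origin (TCP) lies at the very end of the fingers, on their centre line; the grasp point (between the pads) lies 19 mm behind it; z points along the fingers, y is the line along which they close (so a half turn about z gives the same grasp; the last joint's range is limited). The gripper opens to 88 mm and grips with 3 to 60 N. Pads are 20 mm wide; open, the fingers measure 115 mm over their backs; the gripper's body (75 mm by 178 mm) begins 61 mm behind the grasp point.
Start: joints at [1.145, 0.423, 1.63, -0, 1.089, -0.019], TCP at [247.263, 573.991, 222.675] pointing down, gripper open.
Joint ranges: [-3, 3], [-0.9, 2.11], [0.09, 2.58], [-1.31, 4.45], [0.11, 2.69], [-2.54, 2.54]. Speed limits (rad/s): [2.39, 2.39, 3.01, 3.14, 3.14, 3.14].

## Interface

Orientations are given as a rotation vector (axis times angle).
In Python, from workcell import get_obs, get_image, job, models gives the robot as it stands.
- The arm moves only by the tool jog_arm, never from a script. Its argument "increments" is one flat list of numbers, 7 for each row, row after row: the turn, a rotation vector about the tool's x, y, z in degrees, then the shift along the tool's x, y, z in mm, then the opening in per cent of the stroke, from 0 (shut) to 100 (fully open). A call has 1 to 12 rows; each row shifts and turns the commanded pose from where the row before left it, along the tool's axes as they then stand; what a row does not reach is not made up. A row lasts 1/8 s, in which the tool goes at most 62.5 mm and 10.7 degrees, less where a joint would pass 70% of its speed; a pose out of reach is approached as far as the arm can. A call is refused whole if a number of a shift passes 62.5 or a number of a turn 10.7, either way. A call with a gripper value outside its range is refused whole. The fingers move at their own pace and stop on an object; the grip force is fixed at half the most. Time passes only in rows, so rows that do not move let the fingers close. It gives the time, the measured TCP pose, the force, the opening and the grip force at its end, in the units of the state.
- get_obs(): the state, without advancing time (a new reading comes with each control period).
- get_image(name): name is "scene" or "top" or "wrist"; returns a dict with "pixels" (384x512x3 uint8, blue, green, red), "depth" (384x512 float32, mm along the optical axis (not along the pixel's ray), 0 where there is no reading), "fx", "fy", "cx", "cy" (pixels), "cam_to_world" (4x4, takes a point from camera to world coordinates); the wrist camera has in their place "tool_from_camera" (4x4, takes a point from camera to tool coordinates, whose origin is the TCP and whose axes are the flange's). Camera axes: x right, y up, looking along -z (the intrinsics and any distortion apply to the point x, -y, -z); pixel columns grow to the right and rows downward; lengths in mm; the calibration is good to about 2 mm. A picture is of the moment at which its call begins: read the wrist's pose just before it.
- job.close_job(): hands the job in; it is judged then, once.
Trained networks look in the newest picture that a camera, given by its name, has taken for a name from the list of things; names that differ only in an ending like _2 or _b are one class to them, and where a whole thing is asked for, a point or a joint stands for the part that bears it (a point fixed in the world has none). Each returns a list of dicts, best first, with "p" (0 to 1); they miss things now and then, are a little off and sometimes report something else, mostly with a low value. They report only what shows in the picture. A call takes as long as a camera call. They do not tell look-alikes from the thing itself.
- models.look_for(target, camera): "centre" ([x, y, z] in mm, in world coordinates, good to about 4 mm: the middle of the surface that is visible of it).
- models.regions_of(target, camera): "region" (384x512 bool, what is visible of it).
The state is a dict: "t": time; "qpos": joint angles; "qvel": joint speeds; "joint_torque": joint torques, N m; "ee_pos": TCP position; "orientation": TCP orientation; "ft_force": force on the tool from outside, world axes, zero at the start; "moment": the same for the moment, N m; "width": finger opening in mm; "grasp_force": force on a finger pad.
Only numpy, scipy, OpenCV 4.12 (cv2) and the standard library are available. Lean on these libraries where they do the work, as an engineer would, in place of code of your own. Each camera call takes 0.05 s, during which the arm holds its last target. There are 200 camera calls.

## Task

The balance has been cleaned: set its round weighing pan back on the spindle inside the open glass draught shield, fully down and level and without forcing it, and let go of it. Then lift the 200 g calibration weight (the middle one of the three in the case) over the glass and hold it upright and still about a centimetre above the middle of the pan while the balance finds its zero; finish while still holding it there, not set down. The weight must never touch the pan, the glass must not be knocked, and the other two weights, the bottle and the jar stay undisturbed.

Things in the scene. Friction and masses are not known exactly. Their poses are not given: they have to be found in the camera images.
- balance: Laboratory precision balance, light grey housing 315 mm (its x) by 220 mm (its y), fixed. Origin at bench level straight under the spindle, z up; display and keys (at most 60 mm above the bench) lie towards its -x, to 200 mm in front of the origin; its back is 115 mm behind. Around the spindle a flat deck 60 mm above the bench carries the glass shield.
- shield: Open-topped square draught shield of clear glass with aluminium edges, fixed on the balance's deck, centred on the spindle, sides parallel to the balance's x and y. 190 mm square inside, walls 4 mm thick and 60 mm high, so its rim is 120 mm above the bench. The origin is at the centre of its foot, on the deck (60 mm above the bench).
- spindle_seat (a point): Centre of the flat upper face of the spindle's shoulder (dark steel, 30 mm in diameter), 66 mm above the bench: the pan's sleeve comes to rest on it. From here the brass spindle rises 18 mm: 10 mm in diameter for 13 mm, then tapering to a 4 mm tip. Axes are those of the balance, z up.
- pan: Loose round steel weighing pan, 100 to 150 g: flat-topped plate 64 mm in diameter, its edge 20 to 29 mm above the origin; under its centre a sleeve 21 mm outside, 20 mm long, bore 13 mm, open below, 20 mm deep. Origin: centre of the sleeve's lower end, z up. It starts upright on its sleeve on the bench. Fully down, its origin is at spindle_seat and its top 95 mm above the bench.
- pan_top (a point): Centre of the pan's flat top, 29 mm above the pan's origin.
- weight_200: 200 g steel calibration weight, the middle one of the row and the middle in size. Body 30 mm in diameter and 29 mm high; above it a neck 12 mm in diameter and 8 mm long; on top a knob 20 mm in diameter and 12 mm high; 49 mm in all. The origin is at the centre of its flat underside, z up. At the start it stands in the case's middle recess, its underside 10 mm above the bench.
- case: Weight case without its lid, a blue block in a wooden frame, 221 mm (its x) by 88 mm (its y), 22 mm high, fixed to the bench. The origin is at the centre of its underside. Three round recesses, 12 mm deep (floor 10 mm above the bench) and 3 mm wider than the weights, lie along its x axis: 500 g at x = -66 mm, 200 g at 0, 100 g at +64 mm.
- weight_500: 500 g steel weight of the same shape, 40 mm in diameter and 67.5 mm high in all, origin at the centre of its underside. To be left in its recess.
- weight_100: 100 g steel weight of the same shape, 24 mm in diameter and 39 mm high in all, origin at the centre of its underside. To be left in its recess.
- bottle: Closed glass bottle with a blue cap, 64 mm in diameter and 125 mm high, origin at the centre of its underside. To be left standing.
- jar: Closed white jar with an orange lid, 56 mm in diameter and 70 mm high, origin at the centre of its underside. To be left standing.
There are look-alikes about, which are no part of the job. Leave any black look-alike of the weight_500 alone.

How it is judged (in metres and radians):
On the way:
1. the pan is fully down and level on the spindle, and let go (z of pan in the frame of spindle_seat between -0.003 and 0.003 m and horizontal distance between pan and spindle_seat below 0.004 m and angle between pan's own z axis and vertical below 0.05 rad and contact force between pan and the fingers below 0.1 N), for 0.3 s.
At the end, for the whole second after the job is handed in: Pan seated within 3 mm, 4 mm off axis at most, level within 0.05 rad, let go; the 200 g weight held still by the fingers, upright within 0.12 rad, 3 to 20 mm above the pan top, centred within 8 mm, touching neither pan nor balance; other weights, bottle and jar within 20 mm, upright (all of step 1 and z of weight_200 in the frame of pan_top between 0.003 and 0.02 m and horizontal distance between weight_200 and pan_top below 0.008 m and angle between weight_200's own z axis and vertical below 0.12 rad and linear speed of weight_200 below 0.02 m/s and angular speed of weight_200 below 0.3 rad/s and contact force between weight_200 and the fingers above 1 N and contact force between weight_200 and pan below 0.1 N and contact force between weight_200 and balance below 0.1 N and distance of each of weight_500, weight_100, bottle, jar from where it was at the start of the episode below 0.02 m and angle between each of weight_500, weight_100, bottle, jar's own z axis and vertical below 0.3 rad); the arm keeps its last pose, push and grip.
It fails at once if the weight touches the pan (contact force between weight_200 and pan above 0.2 N).
It fails at once if the glass shield is knocked (more than 10 N) (contact force between shield and anything else above 10 N).
It fails at once if the balance is forced or struck with more than 40 N (contact force between balance and anything else above 40 N).
It fails at once if another weight, the bottle or the jar is moved by 20 mm or tipped (distance of any of weight_500, weight_100, bottle, jar from where it was at the start of the episode above 0.02 m or angle between any of weight_500, weight_100, bottle, jar's own z axis and vertical above 0.3 rad).
It also fails if it takes over 61 s, if anything falls off the work surface, if the arm or the gripper's body presses on something with over 40 N, if the wrist force passes 120 N, or if a joint passes its speed limit or range.

## Working session

There is one attempt and no reset: what is moved stays moved. The work goes in short steps, Python scripts to look and compute and a tool call to move; the robot and the scene stay as the last step left them, time stands still between calls to the robot, and variables do not carry over. Pictures are saved under pics/ and viewed, at most 10 in all, crops included, and the job is handed in when it is done.

Besides the shell and the picture viewer there is one more tool, called as name(argument=value, ...) on one line, values as JSON. jog_arm: Moves the arm, as the interface text tells. Its arguments: {"type":"object","properties":{"increments":{"type":"array"}},"required":["increments"]}

```bash
mkdir -p pics
cat > h.py <<'E'
import numpy as np, cv2
from workcell import get_obs, get_image, job, models
from scipy.spatial.transform import Rotation as R
def tool():
    o=get_obs(); T=np.eye(4); T[:3,:3]=R.from_rotvec(o['orientation']).as_matrix(); T[:3,3]=o['ee_pos']; return T
def shot(n):
    T=tool(); im=get_image(n)
    im['M']=T@np.array(im['tool_from_camera']) if n=='wrist' else np.array(im['cam_to_world'])
    return im
def cloud(im):
    d=im['depth']; v,u=np.mgrid[:d.shape[0],:d.shape[1]]
    p=np.stack([(u-im['cx'])/im['fx']*d,-(v-im['cy'])/im['fy']*d,-d,np.ones_like(d)],-1)
    w=(p@im['M'].T)[...,:3]; w[d<=0]=np.nan; return w
def px_at_z(im,u,v,z):
    r=im['M'][:3,:3]@np.array([(u-im['cx'])/im['fx'],-(v-im['cy'])/im['fy'],-1]); o=im['M'][:3,3]
    return o+r*(z-o[2])/r[2]
E
python3 - <<'E'
from h import *
for n in ['scene','top']:
    im=shot(n); cv2.imwrite(f'pics/{n}1.png',cv2.resize(im['pixels'],(800,600)))
    print(n,[k for k in im],im['M'][:3,3])
    for t in ['balance','shield','pan','weight_200','case','weight_500','weight_100','bottle','jar']:
        print(t,[(np.round(x['centre']).tolist(),round(x['p'],2)) for x in models.look_for(t,n)][:4])
o=get_obs();print(o)
E
```

```text
scene ['pixels', 'depth', 'fx', 'fy', 'cx', 'cy', 'cam_to_world', 'M'] [1198.25595141  336.22057144  651.6663968 ]
balance [([552.0, 36.0, 58.0], 0.73)]
shield [([553.0, 29.0, 94.0], 0.83), ([552.0, 39.0, 60.0], 0.63), ([470.0, -310.0, 32.0], 0.2)]
pan [([471.0, -310.0, 30.0], 0.49)]
weight_200 [([488.0, 320.0, 38.0], 0.73), ([549.0, 310.0, 32.0], 0.64), ([427.0, 325.0, 52.0], 0.61), ([494.0, 436.0, 43.0], 0.57)]
case [([522.0, 317.0, 20.0], 0.6)]
weight_500 [([488.0, 320.0, 38.0], 0.73), ([549.0, 310.0, 32.0], 0.64), ([427.0, 325.0, 52.0], 0.61), ([494.0, 436.0, 43.0], 0.57)]
weight_100 [([488.0, 320.0, 38.0], 0.73), ([549.0, 310.0, 32.0], 0.64), ([427.0, 325.0, 52.0], 0.61), ([494.0, 436.0, 43.0], 0.57)]
bottle [([736.0, 307.0, 80.0], 0.81)]
jar [([702.0, -262.0, 43.0], 0.79), ([426.0, 325.0, 52.0], 0.6), ([734.0, 308.0, 84.0], 0.21)]
top ['pixels', 'depth', 'fx', 'fy', 'cx', 'cy', 'cam_to_world', 'M'] [ 445.56379191   36.60821364 1343.03316472]
balance [([490.0, 31.0, 58.0], 0.97)]
shield [([564.0, 19.0, 122.0], 0.55)]
pan [([459.0, -320.0, 32.0], 0.73), ([479.0, 312.0, 43.0], 0.4
[... 511 characters left out ...]
]
{'t': 1.0, 'qpos': array([ 1.14499585e+00,  4.23091220e-01,  1.62989653e+00,  5.44967431e-06,
        1.08859729e+00, -1.90231683e-02]), 'qvel': array([ 1.10929385e-03,  6.30400914e-05, -3.88930924e-04, -4.43884201e-04,
       -6.34898327e-04,  5.69916720e-04]), 'joint_torque': array([ 7.98173714e-04, -5.44567251e+01, -2.74053562e+01,  6.44100015e-02,
        1.67554157e-02, -5.06315962e-05]), 'ee_pos': array([247.26545186, 573.99410379, 222.68191335]), 'orientation': array([-6.34571348e-01, -3.07683353e+00, -1.33419324e-05]), 'ft_force': array([-0.67523759,  0.40421142, -0.31115755]), 'moment': array([ 0.033301  ,  0.02643859, -0.10643722]), 'grasp_force': 0.0, 'width': 87.98887024469177}
```

View pics/scene1.png

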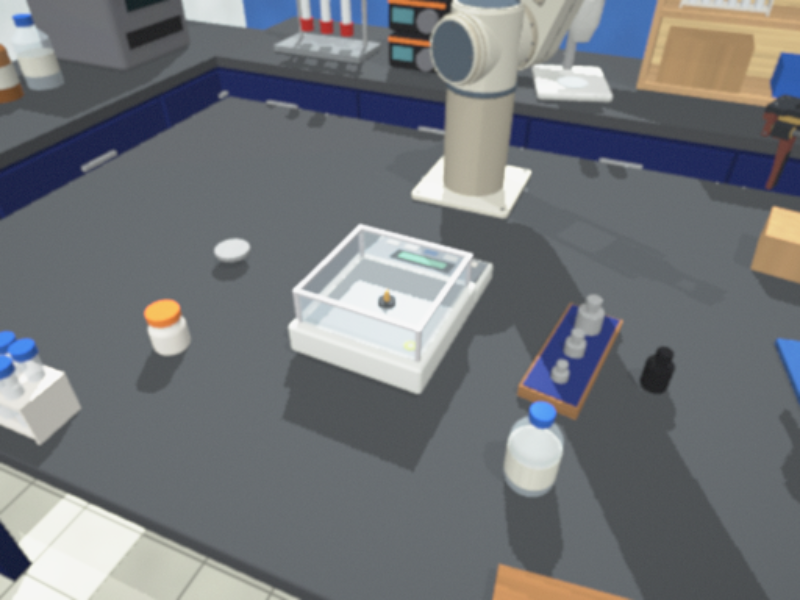

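View pics/top1.png

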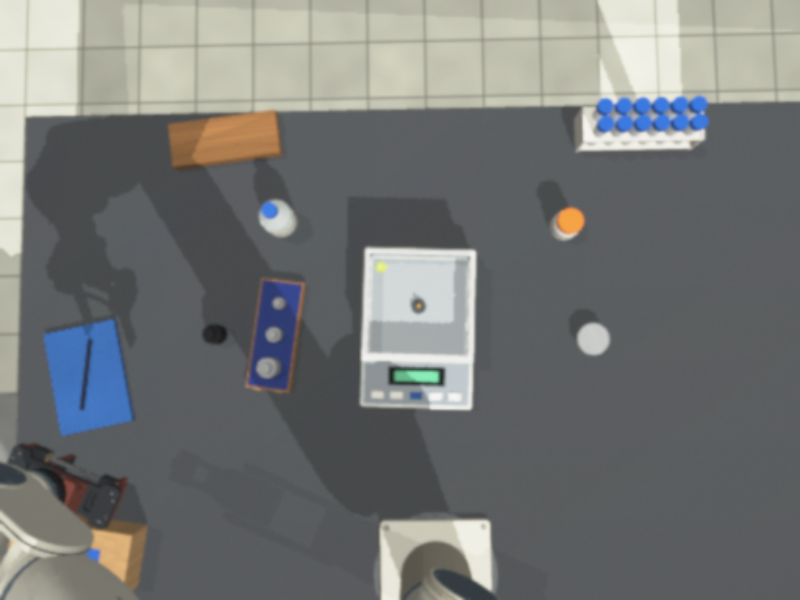

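The top picture shows the pan as a grey disc at (593,338), the balance's spindle at (418,305), and the case with the weights at (267,368) 500 g, (274,335) 200 g and (279,303) 100 g. The black look-alike stands outside the case at (214,334). Candidates for the 200 g weight are those four; I choose the middle one in the case, at (274,335).

```bash
cat >> h.py <<'E'
def circ(im,w,c,r,z0,z1):
    m=(np.hypot(w[...,0]-c[0],w[...,1]-c[1])<r)&(w[...,2]>z0)&(w[...,2]<z1)
    p=w[m][:,:2].astype(np.float32)
    if len(p)<5: return None
    (x,y),rr=cv2.minEnclosingCircle(p); return np.round([x,y,rr,*p.mean(0),np.nanmedian(w[m][:,2]),len(p)],1)
def go(target,yaw=None):  # shift in tool axes from the current pose, and yaw of tool x
    T=tool(); print('tool-frame shift',np.round(T[:3,:3].T@(np.array(target)-T[:3,3]),1),'yaw x axis',np.degrees(np.arctan2(T[1,0],T[0,0])).round(2),'pos',T[:3,3].round(1))
E
python3 - <<'E'
from h import *
im=shot('top'); w=cloud(im)
cv2.imwrite('pics/crop.png',np.hstack([cv2.resize(im['pixels'][170:260,130:210],(400,450)),cv2.resize(im['pixels'][190:250,345:425],(400,450))]))
print('pan',circ(im,w,(459,-320),60,20,45))
for c in [(416,321),(479,312),(536,301)]: print(circ(im,w,c,32,30,90))
print('spindle',px_at_z(im,418*.64,305*.64,84).round(1))
# balance yaw from deck/housing footprint
m=(w[...,2]>50)&(w[...,2]<130)&(np.abs(w[...,1]-25)<170)&(w[...,0]>300)&(w[...,0]<720)
print(cv2.minAreaRect(w[m][:,:2].astype(np.float32)))
m=(w[...,2]>15)&(w[...,2]<28)&(abs(w[...,0]-480)<150)&(abs(w[...,1]-310)<80)
print('case',cv2.minAreaRect(w[m][:,:2].astype(np.float32)))
print(tool().round(3)); go((565,22,300)); print(np.array(shot('wrist')['tool_from_camera']).round(3))
E
```

```text
pan [ 461.1 -318.5   32.   461.2 -317.7   27.9  340. ]
[414.5 330.5  24.2 413.6 322.7  54.  151. ]
[477.6 315.9  14.8 477.7 313.9  41.5  75. ]
[542.  307.1  11.8 540.8 305.8  43.7  41. ]
spindle [529.2  26.4  84. ]
((493.6044616699219, 29.1617431640625), (219.96966552734375, 301.4432373046875), 87.57981872558594)
case ((477.1846618652344, 316.72589111328125), (89.83599853515625, 223.93182373046875), 81.71385955810547)
[[-9.18000e-01  3.96000e-01  0.00000e+00  2.47295e+02]
 [ 3.96000e-01  9.18000e-01  0.00000e+00  5.73999e+02]
 [-0.00000e+00  0.00000e+00 -1.00000e+00  2.22679e+02]
 [ 0.00000e+00  0.00000e+00  0.00000e+00  1.00000e+00]]
tool-frame shift [-510.2 -381.2  -77.3] yaw x axis 156.69 pos [247.3 574.  222.7]
[[ 1.00000e-03  9.64000e-01  2.67000e-01  7.28200e+01]
 [ 1.00000e+00 -1.00000e-03 -0.00000e+00  7.90000e-02]
 [-0.00000e+00  2.67000e-01 -9.64000e-01 -1.61261e+02]
 [ 0.00000e+00  0.00000e+00  0.00000e+00  1.00000e+00]]
```

View pics/crop.png

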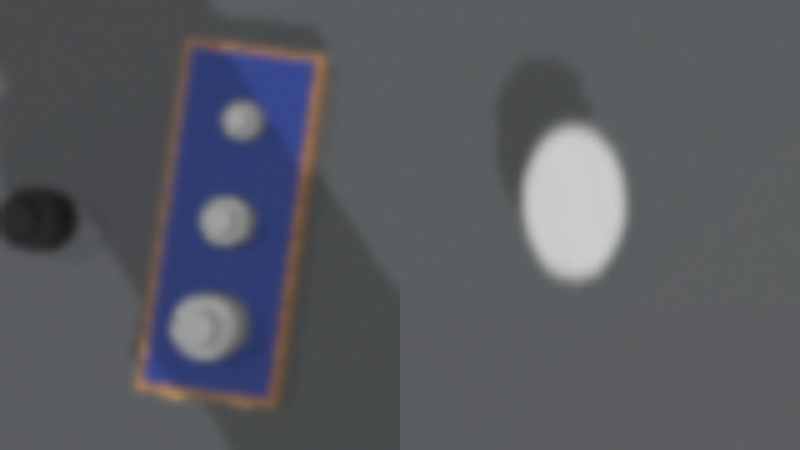

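Close crop confirms it: grey middle weight in the blue case, with the black one outside it, and the pan as a plain grey disc. Moving over the spindle now.

jog_arm(increments=[0, 0, 9.53, 0, 0, 0, 100, 0, 0, 9.53, 0, 0, 0, 100, 0, 0, 9.53, 0, 0, 0, 100, 0, 0, 9.53, 0, 0, 0, 100, 0, 0, 9.53, 0, 0, 0, 100, 0, 0, 9.53, 0, 0, 0, 100, 0, 0, 9.53, 0, 0, 0, 100])

```text
t: 1.98
ee_pos: [247.2, 574.0, 222.7]
orientation: [-2.228, -2.215, -0.0]
ft_force: [-0.7, -0.4, 0.4]
width: 87.8
grasp_force: 0.0
```

jog_arm(increments=[0, 0, 0, -50, 25.5, 0, 100, 0, 0, 0, -50, 25.5, 0, 100, 0, 0, 0, -50, 25.5, 0, 100, 0, 0, 0, -50, 25.5, 0, 100, 0, 0, 0, -50, 25.5, 0, 100, 0, 0, 0, -50, 25.5, 0, 100, 0, 0, 0, -50, 25.5, 0, 100, 0, 0, 0, -50, 25.5, 0, 100, 0, 0, 0, -50, 25.5, 0, 100, 0, 0, 0, -50, 25.5, 0, 100, 0, 0, 0, -48, 27, 0, 100, 0, 0, 0, 0, 0, 0, 100])

```text
t: 3.48
ee_pos: [530.7, 23.0, 222.8]
orientation: [2.226, 2.215, 0.001]
ft_force: [-0.6, 1.3, 0.5]
width: 87.5
grasp_force: 0.0
```

Run:
```python
from h import *
im=shot('wrist'); w=cloud(im); go((529,26,200)); np.savez('w1.npz',w=w,px=im['pixels'],M=im['M'],k=[im[k] for k in('fx','fy','cx','cy')])
px=im['pixels']; cv2.imwrite('pics/w1.png',cv2.resize(px,(800,600)))
print('seat',circ(im,w,(529,26),30,64,70),'spindle',circ(im,w,(529,26),30,73,90))
for c in [(529,26,84)]:
    p=np.linalg.inv(im['M'])@np.array([*c,1]); print(im['cx']+im['fx']*p[0]/-p[2], im['cy']-im['fy']*p[1]/-p[2])
```

```text
tool-frame shift [ 1.5 -0.5 22.6] yaw x axis 89.8 pos [529.5  24.5 222.6]
seat [531.7  26.4  14.9 531.7  27.2  65.4 429. ] spindle [531.5  26.6   5.  531.8  27.5  80.3  71. ]
247.17454350589722 182.37975020202003
```

View pics/w1.png

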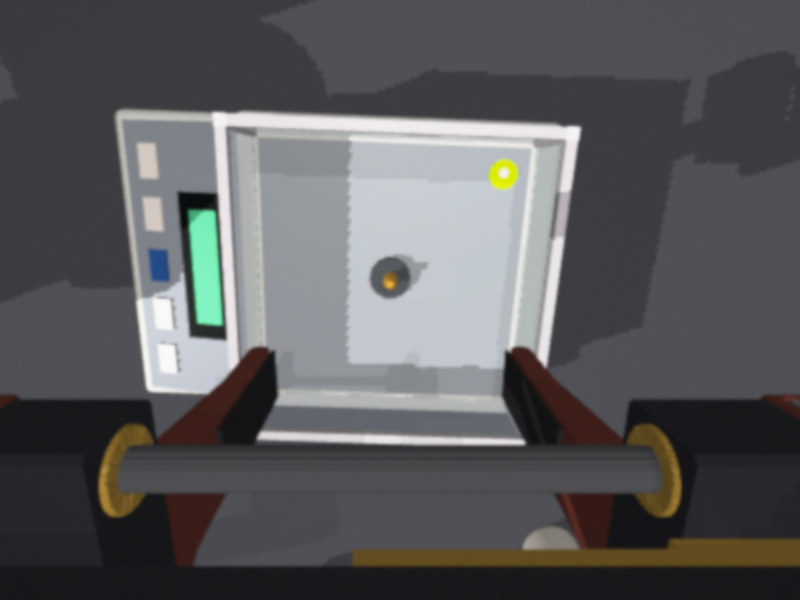

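Wrist view: spindle at (389,282), shoulder at (389,277). The radii fit at 14.9 and 5.0 mm, so its centre is about (531.6, 26.5). Next, over the pan.

jog_arm(increments=[0, 0, 0, -43, -8.5, 0, 100, 0, 0, 0, -43, -8.5, 0, 100, 0, 0, 0, -43, -8.5, 0, 100, 0, 0, 0, -43, -8.5, 0, 100, 0, 0, 0, -43, -8.5, 10, 100, 0, 0, 0, -43, -8.5, 20, 100, 0, 0, 0, -43, -8.5, 20, 100, 0, 0, 0, -43, -8.5, 20, 100, 0, 0, 0, 0, 0, 0, 100, 0, 0, 0, 0, 0, 0, 100])

```text
t: 4.78
ee_pos: [461.2, -316.7, 152.8]
orientation: [-2.221, -2.221, -0.0]
ft_force: [0.4, 0.1, 0.1]
width: 87.8
grasp_force: 0.0
```

Run:
```python
from h import *
for i in range(2):
    im=shot('wrist'); w=cloud(im); go((461,-318,150))
    print('pan',circ(im,w,(461,-318),50,24,40), 'edge',circ(im,w,(461,-318),50,15,40))
o=get_obs(); print(o['t'],o['ft_force'])
```

```text
tool-frame shift [-1.4 -0.5  3.1] yaw x axis 90.06 pos [ 461.5 -316.6  153.1]
pan [ 464.1 -319.6   32.1  463.8 -318.5   28.2 2934. ] edge [ 464.1 -319.6   32.1  463.8 -318.3   28.2 2960. ]
tool-frame shift [-1.4 -0.6  3.3] yaw x axis 90.08 pos [ 461.6 -316.6  153.3]
pan [ 464.  -319.7   32.1  463.9 -318.6   28.2 2922. ] edge [ 464.  -319.7   32.1  463.9 -318.3   28.2 2949. ]
4.875 [-0.52854293 -0.03195804 -0.0127633 ]
```

jog_arm(increments=[0, 0, 0, -3, 2.5, 30, 100, 0, 0, 0, 0, 0, 35, 100, 0, 0, 0, 0, 0, 35, 100, 0, 0, 0, 0, 0, 27, 100, 0, 0, 0, 0, 0, 14, 100, 0, 0, 0, 0, 0, 6, 100, 0, 0, 0, 0, 0, 0, 100])

```text
t: 5.75
ee_pos: [463.9, -321.0, 6.2]
orientation: [2.221, 2.221, 0.0]
ft_force: [0.9, -0.2, 0.1]
width: 87.8
grasp_force: 0.0
```

jog_arm(increments=[0, 0, 0, 0, 0, 0, 60, 0, 0, 0, 0, 0, 0, 50, 0, 0, 0, 0, 0, 0, 30, 0, 0, 0, 0, 0, 0, 0, 0, 0, 0, 0, 0, 0, 0])

```text
t: 6.38
ee_pos: [463.8, -321.3, 6.2]
orientation: [2.221, 2.22, 0.0]
ft_force: [-0.4, 0.6, 6.3]
width: 63.6
grasp_force: 30.0
```

jog_arm(increments=[0, 0, 0, 0, 0, -10, 0, 0, 0, 0, 0, 0, -25, 0, 0, 0, 0, 0, 0, -40, 0, 0, 0, 0, 20, 4, -40, 0, 0, 0, 0, 40, 10, -30, 0, 0, 0, 0, 45, 10, -15, 0, 0, 0, 0, 50, 11, 0, 0, 0, 0, 0, 50, 12, 0, 0, 0, 0, 0, 45, 11, 0, 0, 0, 0, 0, 25, 6, 0, 0, 0, 0, 0, 16, 3, 0, 0, 0, 0, 0, 0, 0, 0, 0])

```text
t: 7.88
ee_pos: [530.5, -29.6, 165.7]
orientation: [-2.22, -2.223, 0.0]
ft_force: [-0.2, -0.5, -2.3]
width: 62.9
grasp_force: 30.0
```

jog_arm(increments=[0, 0, 0, 0, 0, 0, 0, 0, 0, 0, 0, 0, 0, 0])

```text
t: 8.12
ee_pos: [530.3, -31.0, 165.6]
orientation: [-2.223, -2.22, 0.0]
ft_force: [-0.3, 0.4, -0.9]
width: 63.0
grasp_force: 30.0
```

Run:
```python
from h import *
for i in range(2):
    im=shot('wrist'); w=cloud(im); T=tool()
    s=circ(im,w,(531,26),25,64,70); t=circ(im,w,(531,26),25,73,86)
    print(T[:3,3].round(2),'seat',s,'spindle',t)
    m=np.hypot(w[...,0]-T[0,3],w[...,1]-T[1,3])<37; m&=(w[...,2]>T[2,3]+14)&(w[...,2]<T[2,3]+32); 
    print('held',cv2.minEnclosingCircle(w[m][:,:2].astype(np.float32)),np.nanmedian(w[m],0)-T[:3,3],m.sum())
    P=w[m]; A=np.c_[P[:,:2],np.ones(len(P))]; print('tilt',np.linalg.lstsq(A,P[:,2],rcond=None)[0][:2])
o=get_obs(); print(o['t'],o['ft_force'],o['moment'],o['width'])
cv2.imwrite('pics/w2.png',cv2.resize(im['pixels'],(800,600)))
```

```text
[530.4  -30.94 165.67] seat [531.6  26.4  14.9 531.6  26.8  65.3 747. ] spindle [531.7  26.5   4.9 531.5  26.8  80.3 109. ]
held ((530.4655151367188, -25.773149490356445), 35.74755859375) [ 0.07913878  7.57558009 21.99742435] 9841
tilt [-0.00131695 -0.02311732]
[530.42 -30.86 165.67] seat [531.6  26.5  14.8 531.5  26.9  65.3 750. ] spindle [531.5  26.6   4.9 531.6  26.9  80.8 108. ]
held ((530.3427124023438, -26.071985244750977), 35.84062576293945) [ 0.10209364  7.6400102  22.01036655] 9839
tilt [-0.00175497 -0.02275074]
8.225 [ 0.44327183  0.58645608 -1.14368849] [-0.04731843  0.08433171 -0.01844752] 62.78374887485828
```

View pics/w2.png

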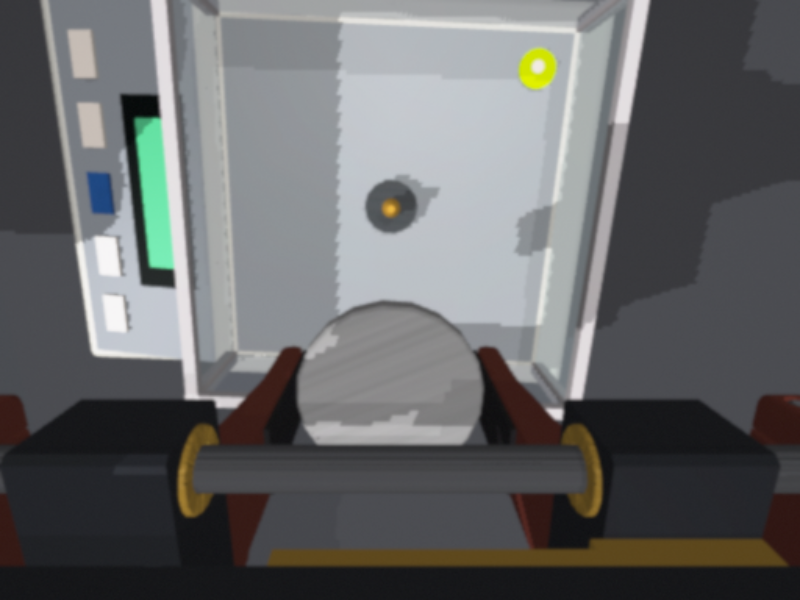

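Run:
```python
from h import *
from scipy.optimize import least_squares
im=shot('wrist'); w=cloud(im); T=tool()
m=(np.abs(w[...,0]-T[0,3])<24)&(np.abs(w[...,1]-T[1,3])<40)&(w[...,2]>T[2,3]+10)&(w[...,2]<T[2,3]+32)
# top-most pixel per column = front rim of the plate top
pts=[]
for u in np.where(m.any(0))[0]:
    v=np.where(m[:,u])[0][0]; pts.append(w[v+1,u])
pts=np.array(pts); pts=pts[np.abs(pts[:,1]-T[1,3]-25)<12]
zt=np.nanmedian(w[m][:,2])
f=lambda p:np.hypot(pts[:,0]-p[0],pts[:,1]-p[1])-32
r=least_squares(f,[T[0,3],T[1,3]],loss='soft_l1'); print(T[:3,3].round(2),'pan',r.x.round(2),'resid',np.abs(f(r.x)).mean().round(2),len(pts),'ztop',zt,'z at rim',np.median(pts[:,2]))
q=m&(w[...,2]>zt-4)&(w[...,2]<zt+4)&(np.abs(w[...,0]-T[0,3])<22); P=w[q]; A=np.c_[P[:,:2]-r.x,np.ones(len(P))]; print('plane',np.linalg.lstsq(A,P[:,2],rcond=None)[0],len(P))
print('shift world', np.array([531.6,26.5])-r.x)
```

```text
[530.48 -30.74 165.66] pan [530.77 -29.45] resid 0.16 94 ztop 187.64538852077658 z at rim 183.17745607274327
plane [-9.16662265e-04 -5.08574519e-03  1.87676918e+02] 7130
shift world [ 0.83249059 55.95349036]
```

The held pan is level in the picture, at (390,385), with the spindle at (391,207). The pan must go +0.8 mm in X and +56.0 mm in Y.

jog_arm(increments=[0, 0, 0, 15, 0.8, 0, 0, 0, 0, 0, 25, 0, 0, 0, 0, 0, 0, 16, 0, 10, 0, 0, 0, 0, 0, 0, 25, 0, 0, 0, 0, 0, 0, 25, 0, 0, 0, 0, 0, 0, 8, 0, 0, 0, 0, 0, 0, 0, 0, 0, 0, 0, 0, 0, 0, 0])

```text
t: 9.28
ee_pos: [532.0, 26.0, 98.3]
orientation: [2.221, 2.221, 0.001]
ft_force: [0.8, -0.3, -2.2]
width: 63.2
grasp_force: 30.0
```

jog_arm(increments=[0, 0, 0, 0, 0, 2, 0, 0, 0, 0, 0, 0, 2, 0, 0, 0, 0, 0, 0, 2, 0, 0, 0, 0, 0, 0, 2, 0, 0, 0, 0, 0, 0, 0, 0])

```text
t: 9.9
ee_pos: [531.2, 25.9, 89.5]
orientation: [-2.222, -2.221, 0.001]
ft_force: [-0.6, 0.1, -0.3]
width: 63.3
grasp_force: 30.0
```

jog_arm(increments=[0, 0, 0, 0, 0, 1.5, 0, 0, 0, 0, 0, 0, 1.5, 0, 0, 0, 0, 0, 0, 1, 0, 0, 0, 0, 0, 0, 0, 0])

```text
t: 10.4
ee_pos: [531.3, 25.9, 85.6]
orientation: [-2.222, -2.221, 0.0]
ft_force: [0.3, -0.1, -0.9]
width: 63.3
grasp_force: 30.0
```

jog_arm(increments=[0, 0, 0, 0, 0, 1.5, 0, 0, 0, 0, 0, 0, 1.5, 0, 0, 0, 0, 0, 0, 0, 0])

```text
t: 10.78
ee_pos: [531.3, 25.9, 82.5]
orientation: [-2.222, -2.221, 0.0]
ft_force: [0.4, -0.0, -0.4]
width: 63.0
grasp_force: 30.0
```

jog_arm(increments=[0, 0, 0, 0, 0, 2, 0, 0, 0, 0, 0, 0, 2, 0, 0, 0, 0, 0, 0, 2, 0, 0, 0, 0, 0, 0, 2, 0, 0, 0, 0, 0, 0, 0, 0])

```text
t: 11.4
ee_pos: [531.3, 25.9, 74.5]
orientation: [-2.222, -2.221, 0.0]
ft_force: [-0.5, -0.1, -1.0]
width: 63.6
grasp_force: 30.0
```

jog_arm(increments=[0, 0, 0, 0, 0, 1, 0, 0, 0, 0, 0, 0, 0, 0])

```text
t: 11.65
ee_pos: [531.4, 25.9, 73.6]
orientation: [-2.222, -2.221, 0.0]
ft_force: [-0.3, 0.5, -0.3]
width: 63.1
grasp_force: 30.0
```

jog_arm(increments=[0, 0, 0, 0, 0, 0.7, 0, 0, 0, 0, 0, 0, 0, 0])

```text
t: 11.9
ee_pos: [531.4, 25.9, 73.0]
orientation: [-2.222, -2.221, -0.0]
ft_force: [0.2, -0.5, -0.9]
width: 63.3
grasp_force: 30.0
```

jog_arm(increments=[0, 0, 0, 0, 0, 0.7, 0, 0, 0, 0, 0, 0, 0, 0])

```text
t: 12.15
ee_pos: [531.4, 25.9, 72.2]
orientation: [-2.222, -2.221, 0.0]
ft_force: [0.3, -0.6, -1.2]
width: 63.5
grasp_force: 30.0
```

jog_arm(increments=[0, 0, 0, 0, 0, 0.5, 0, 0, 0, 0, 0, 0, 0, 0])

```text
t: 12.4
ee_pos: [531.4, 25.9, 72.1]
orientation: [2.222, 2.221, 0.0]
ft_force: [-1.4, 0.3, 4.5]
width: 63.0
grasp_force: 30.0
```

jog_arm(increments=[0, 0, 0, 0, 0, 0.4, 0, 0, 0, 0, 0, 0, 0, 0])

```text
t: 12.65
ee_pos: [531.4, 25.9, 72.1]
orientation: [2.222, 2.221, 0.0]
ft_force: [-3.3, -0.4, 9.3]
width: 63.2
grasp_force: 30.0
```

Contact at the expected height. Easing off and letting go.

jog_arm(increments=[0, 0, 0, 0, 0, -0.5, 0, 0, 0, 0, 0, 0, 0, 80, 0, 0, 0, 0, 0, 0, 90, 0, 0, 0, 0, 0, 0, 90, 0, 0, 0, 0, 0, -10, 90, 0, 0, 0, 0, 0, -25, 95, 0, 0, 0, 0, 0, -40, 100, 0, 0, 0, 0, 0, -40, 100, 0, 0, 0, 0, 0, -25, 100, 0, 0, 0, 0, 0, 0, 100, 0, 0, 0, 0, 0, 0, 100])

```text
t: 14.02
ee_pos: [530.8, 25.9, 211.3]
orientation: [-2.221, -2.221, 0.001]
ft_force: [0.0, -0.5, -0.8]
width: 87.5
grasp_force: 0.0
```

Run:
```python
from h import *
im=shot('wrist'); w=cloud(im); T=tool(); print(T[:3,3].round(1))
print('pan',circ(im,w,(531.6,26.5),40,90,99))
m=(np.hypot(w[...,0]-531.6,w[...,1]-26.5)<30)&(w[...,2]>85)&(w[...,2]<105); P=w[m]
print(np.linalg.lstsq(np.c_[P[:,:2]-[531.6,26.5],np.ones(len(P))],P[:,2],rcond=None)[0])
print(get_obs()['width'],get_obs()['grasp_force'],get_obs()['t'])
```

```text
[530.6  25.9 210.9]
pan [ 532.1   27.5   32.1  531.9   28.7   94.3 3107. ]
[8.48995140e-04 7.58082908e-04 9.42527732e+01]
87.97291779626937 0.0 14.075
```

Pan seated: top at 94.3 mm (the camera reads 0.7 mm low throughout), level, about 1 mm off axis. Now the weight.

jog_arm(increments=[0, 0, 0, 40, -7, 0, 100, 0, 0, 0, 45, -8, 0, 100, 0, 0, 0, 45, -8, 0, 100, 0, 0, 0, 45, -8, 0, 100, 0, 0, 0, 45, -8, 0, 100, 0, 0, 0, 40, -8, 15, 100, 0, 0, 0, 28.5, -5, 15, 100])

```text
t: 14.95
ee_pos: [478.3, 315.8, 180.1]
orientation: [-2.22, -2.222, 0.003]
ft_force: [1.7, -0.1, -0.6]
width: 87.5
grasp_force: 0.0
```

jog_arm(increments=[0, 0, -10.25, 0, 0, 0, 100, 0, 0, -10.25, 0, 0, 0, 100, 0, 0, -10.25, 0, 0, 0, 100, 0, 0, -10.25, 0, 0, 0, 100, 0, 0, -10.25, 0, 0, 0, 100, 0, 0, -10.25, 0, 0, 0, 100, 0, 0, -10.25, 0, 0, 0, 100, 0, 0, -10.25, 0, 0, 0, 100, 0, 0, 0, 0, 0, 0, 100, 0, 0, 0, 0, 0, 0, 100])

```text
t: 16.2
ee_pos: [479.1, 314.2, 181.1]
orientation: [-0.225, -3.132, 0.001]
ft_force: [-0.2, 0.4, 0.2]
width: 87.8
grasp_force: 0.0
```

Run:
```python
from h import *
im=shot('wrist'); w=cloud(im); T=tool(); print(T[:3,3].round(1))
for c in [(416,322),(478,314),(541,306)]: print(circ(im,w,c,26,26,90),'body',circ(im,w,c,26,26,41),'knob',circ(im,w,c,20,48,60))
c=circ(im,w,(478,314),26,48,62)
go((c[0],c[1],34))
cv2.imwrite('pics/w3.png',cv2.resize(im['pixels'],(800,600)))
```

```text
[479.2 314.2 181.3]
[ 415.5  325.8   19.9  414.7  325.8   53.5 1320. ] body None knob [415.6 323.8  19.5 414.8 322.7  52.7 628. ]
[480.5 316.6  14.9 477.1 316.9  50.1 614. ] body [480.5 316.6  14.9 474.6 317.2  38.1 304. ] knob [480.5 316.6   9.9 479.5 316.6  58.  310. ]
[543.6 307.6  11.9 540.6 307.9  33.4 359. ] body [543.6 307.6  11.9 538.9 308.2  31.9 190. ] knob [543.6 307.5   7.3 543.3 307.6  48.6  82. ]
tool-frame shift [ -1.    2.6 147.3] yaw x axis 171.82 pos [479.2 314.2 181.3]
```

View pics/w3.png

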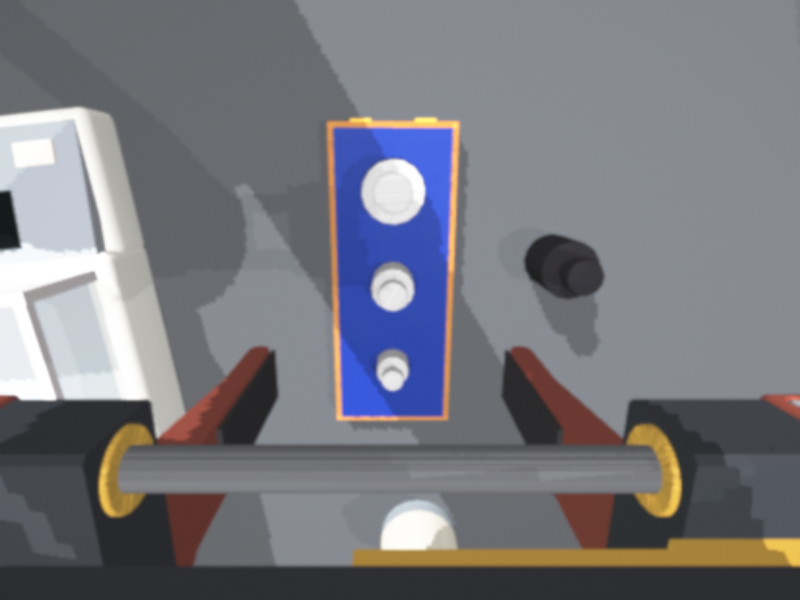

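The 200 g weight is at (393,288) between the 500 g (393,190) and the 100 g (393,372). Its knob and body radii, 9.9 and 14.9 mm, match the description. The black one is well clear at (575,270).

jog_arm(increments=[0, 0, 0, -1, 2.6, 30, 100, 0, 0, 0, 0, 0, 40, 100, 0, 0, 0, 0, 0, 40, 100, 0, 0, 0, 0, 0, 25, 100, 0, 0, 0, 0, 0, 10, 100, 0, 0, 0, 0, 0, 2.3, 100, 0, 0, 0, 0, 0, 0, 60, 0, 0, 0, 0, 0, 0, 40, 0, 0, 0, 0, 0, 0, 25, 0, 0, 0, 0, 0, 0, 15, 0, 0, 0, 0, 0, 0, 0, 0, 0, 0, 0, 0, 0, 0])

```text
t: 17.75
ee_pos: [480.8, 316.8, 34.6]
orientation: [-0.22, -3.134, 0.0]
ft_force: [0.2, -2.5, 1.7]
width: 31.0
grasp_force: 1.2
```

jog_arm(increments=[0, 0, 0, 0, 0, 0, 0, 0, 0, 0, 0, 0, 0, 0])

```text
t: 18.0
ee_pos: [480.8, 316.8, 34.6]
orientation: [-0.22, -3.134, 0.0]
ft_force: [-0.5, -0.6, 1.2]
width: 28.0
grasp_force: 30.0
```

It closed at about 30 mm, so the fingertips caught the body's upper edge. I'll open, raise 7.5 mm and grip the knob only.

jog_arm(increments=[0, 0, 0, 0, 0, 0, 50, 0, 0, 0, 0, 0, 0, 50, 0, 0, 0, 0, 0, 0, 50, 0, 0, 0, 0, 0, -4, 50, 0, 0, 0, 0, 0, -3.5, 50, 0, 0, 0, 0, 0, 0, 50, 0, 0, 0, 0, 0, 0, 30, 0, 0, 0, 0, 0, 0, 20, 0, 0, 0, 0, 0, 0, 0, 0, 0, 0, 0, 0, 0, 0, 0, 0, 0, 0, 0, 0, 0, 0, 0, 0, 0, 0, 0, 0])

```text
t: 19.5
ee_pos: [480.8, 316.8, 42.0]
orientation: [-0.22, -3.134, 0.0]
ft_force: [0.1, 0.3, -1.2]
width: 18.4
grasp_force: 30.0
```

jog_arm(increments=[0, 0, 0, 0, 0, -4, 0, 0, 0, 0, 0, 0, -8, 0, 0, 0, 0, 0, 0, -16, 0, 0, 0, 0, 0, 0, -25, 0, 0, 0, 0, 0, 0, -30, 0, 0, 0, 0, 0, 0, -30, 0, 0, 0, 0, 0, 0, -20, 0, 0, 0, 0, 0, 0, -10, 0, 0, 0, 0, 0, 0, 0, 0, 0, 0, 0, 0, 0, 0, 0])

```text
t: 20.75
ee_pos: [480.4, 316.5, 184.4]
orientation: [-0.22, -3.133, 0.001]
ft_force: [-1.3, 0.0, -1.9]
width: 18.6
grasp_force: 30.0
```

Run:
```python
from h import *
im=shot('wrist'); w=cloud(im); T=tool(); print(T[:3,3].round(1)); o=get_obs(); print(o['t'],o['ft_force'],o['width'],o['grasp_force'])
z=T[2,3]; c=T[:2,3]
for n,a,b in [('knobtop',11,22),('body',-8,3)]:
    print(n,circ(im,w,c,26 if n=='body' else 9,z+a,z+b))
go((532.1,27.5,z))
cv2.imwrite('pics/w4.png',cv2.resize(im['pixels'],(800,600)))
```

```text
[480.3 316.5 184.2]
20.8 [-0.11878796  0.35947643 -2.40515541] 19.12829846518494 29.99963143724017
knobtop [480.3 316.5   9.  479.9 316.5 200.6 759. ]
body [469.3 318.5  17.9 471.  318.2 180.6 648. ]
tool-frame shift [-9.160e+01 -2.789e+02  2.000e-01] yaw x axis 171.98 pos [480.3 316.5 184.2]
```

View pics/w4.png

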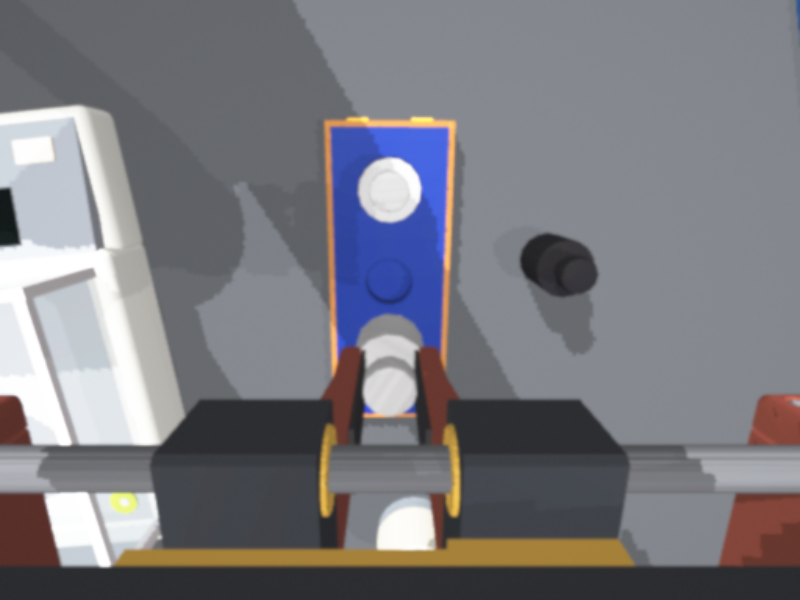

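Lifted: the weight shows upright in the fingers at (390,370) and the other weights are undisturbed. Carrying it over the pan.

jog_arm(increments=[0, 0, 0, -4.9, -15, 0, 0, 0, 0, 0, -11.5, -35, 0, 0, 0, 0, 0, -14.8, -45, 0, 0, 0, 0, 0, -16.4, -50, 0, 0, 0, 0, 0, -16.4, -50, 0, 0, 0, 0, 0, -13.1, -40, 0, 0, 0, 0, 0, -9.2, -28, 0, 0, 0, 0, 0, -5.3, -15.9, 0, 0, 0, 0, 0, 0, 0, 0, 0, 0, 0, 0, 0, 0, 0, 0])

```text
t: 22.05
ee_pos: [532.4, 28.5, 184.9]
orientation: [-0.219, -3.133, -0.0]
ft_force: [1.0, 0.5, -1.7]
width: 18.8
grasp_force: 30.0
```

```bash
cat > chk.py <<'E'
from h import *
from scipy.optimize import least_squares
im=shot('wrist'); w=cloud(im); T=tool(); o=get_obs(); print(o['t'],T[:3,3].round(1),o['ft_force'].round(1),o['grasp_force'])
q=(w-T[:3,3])@T[:3,:3]   # tool coordinates, z down
for n,a,b,r in [('knob',-15,-6,10),('body',5,14,15),('bodylow',14,30,15)]:
    m=(q[...,2]>a)&(q[...,2]<b)&(np.hypot(q[...,0],q[...,1])<r+8)&(np.abs(q[...,1])<r*.7)&(q[...,0]<0)
    P=q[m]
    if len(P)<15: print(n,len(P)); continue
    f=lambda p:np.hypot(P[:,0]-p[0],P[:,1]-p[1])-r
    s=least_squares(f,[0,0],loss='soft_l1'); print(n,s.x.round(2),np.abs(f(s.x)).mean().round(2),len(P))
m=(np.hypot(w[...,0]-532,w[...,1]-27.5)<36)&(w[...,2]>92)&(w[...,2]<97); print('pan seen',m.sum(),np.nanmedian(w[m],0) if m.any() else '')
if m.any(): print(cv2.minEnclosingCircle(w[m][:,:2].astype(np.float32)))
go((532.1,27.5,T[2,3]))
E
python3 chk.py
```

```text
22.1 [532.4  28.7 184.9] [ 0.7  1.1 -2. ] 29.99967959825881
knob 10
body 0
bodylow 0
pan seen 2779 [524.13481223  29.73728819  94.22910945]
((531.5654907226562, 28.108903884887695), 31.904176712036133)
tool-frame shift [ 0.1 -1.3 -0. ] yaw x axis 172.04 pos [532.4  28.7 184.9]
```

jog_arm(increments=[0, 0, 0, 0, -0.8, 5, 0, 0, 0, 0, 0, 0, 10, 0, 0, 0, 0, 0, 0, 12, 0, 0, 0, 0, 0, 0, 8, 0, 0, 0, 0, 0, 0, 5, 0, 0, 0, 0, 0, 0, 0, 0, 0, 0, 0, 0, 0, 0, 0, 0, 0, 0, 0, 0, 0, 0])

```text
t: 23.1
ee_pos: [532.8, 27.1, 145.4]
orientation: [0.22, 3.133, 0.0]
ft_force: [1.0, 0.2, -1.0]
width: 18.8
grasp_force: 30.0
```

```bash
sed -i 's/(q\[...,0\]<0)/(q[...,0]>0)/; s/-15,-6,10/-14,-4,10/; s/5,14,15/4,15,15/; s/14,30,15/15,31,15/' chk.py; python3 chk.py
```

```text
23.15 [532.7  27.1 145.4] [ 0.6  0.2 -2.3] 29.999530575005338
knob [-0.27  0.33] 0.19 140
body [-1.1  0.4] 1.88 343
bodylow [-0.34  0.41] 0.17 224
pan seen 2960 [519.88738134  31.29396257  94.21436443]
((531.5352783203125, 28.08260154724121), 31.918668746948242)
tool-frame shift [ 0.7  0.3 -0. ] yaw x axis 171.98 pos [532.7  27.1 145.4]
```

jog_arm(increments=[0, 0, 0, 0, 0, 3, 0, 0, 0, 0, 0, 0, 3, 0, 0, 0, 0, 0, 0, 2, 0, 0, 0, 0, 0, 0, 0, 0, 0, 0, 0, 0, 0, 0, 0, 0, 0, 0, 0, 0, 0, 0, 0, 0, 0, 0, 0, 0, 0, 0, 0, 0, 0, 0, 0, 0])

```text
t: 24.15
ee_pos: [532.6, 27.1, 137.1]
orientation: [0.22, 3.134, -0.0]
ft_force: [0.7, 0.1, -1.9]
width: 18.9
grasp_force: 30.0
```

```bash
cat >> chk.py <<'E'
m=(np.hypot(q[...,0],q[...,1])<17)&(w[...,2]>97.5)&(w[...,2]<130)&(q[...,0]>10)
print('lowest of weight z',np.percentile(w[m][:,2],[0,2,10]).round(1))
E
python3 chk.py
```

```text
24.2 [532.6  27.1 137.1] [ 0.1  0.6 -2.1] 29.999738530023023
knob [-0.22  0.44] 0.21 134
body [-1.18  0.32] 2.05 383
bodylow [-0.24  0.41] 0.16 221
pan seen 2968 [518.77575671  31.58204893  94.22617413]
((531.5289306640625, 28.018875122070312), 31.908851623535156)
tool-frame shift [ 0.5  0.4 -0. ] yaw x axis 171.98 pos [532.6  27.1 137.1]
lowest of weight z [105.  106.4 108.8]
```

Underside is at about 105 mm, 10 mm above the pan; the weight is upright and within 1–2 mm of centre. Handing in.

```bash
python3 -c "
from h import *
print(job.close_job())"
```

```text
the job is handed in; nothing more can be done
None
```

I handed the job in with the pan seated level on its spindle and let go, and the 200 g weight held upright about 10 mm above the pan's centre; I saw no contact with the glass or the other objects, but the hand-in returned no verdict.

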